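# Slide the preheater under the clamped circuit board and switch it on

### The arm

A 6-joint arm with a two-finger parallel gripper is mounted at the origin on the work surface. World frame = base frame: x ahead of the robot, y to its left, z up, the work surface at z = 0. Lengths are in mm, angles in rad, forces in N, time in s.
With the tool pointing down it reaches from about 275 to 750 mm from the base axis. Payload 10.2 kg.
Tool frame: the origin (TCP) lies between the finger pads; the fingertips stand 11 mm ahead of it and the grasp point (between the pads) lies 8 mm behind it; z points along the fingers, y is the line along which they close (so a half turn about z gives the same grasp; the last joint's range is limited). The gripper opens to 85 mm and grips with 20 to 120 N. Pads are 22 mm wide; open, the fingers measure 114 mm over their backs; the gripper's body (76 mm by 85 mm) begins 54 mm behind the grasp point. The pads swing forward as they close: fully open they stand 13 mm farther back than shut.
Start: joints at [0.943, 0.313, 1.498, -0, 1.331, -0.223], TCP at [206.776, 482.571, 216.294] pointing down, gripper open.
Joint ranges: [-2.94, 2.94], [-0.97, 2.17], [0.19, 2.56], [-1.23, 4.37], [0.02, 3.11], [-2.88, 2.88]. Speed limits (rad/s): [2.39, 2.39, 3.01, 3.14, 3.14, 3.14].

### API

Orientations are given as a unit quaternion [w, x, y, z].
In Python, from rig import sense, eyes, finish_job gives the robot as it stands.
- The arm moves only by the shell command python3 -m jog 'ROWS' [FORCE]. ROWS is JSON, a list of rows, each a list of 7 numbers: the shift along the tool's x, y, z in m, then the turn, a rotation vector about the tool's x, y, z in rad, then the finger opening in m, from 0 to 0.0854. In form: [[dx, dy, dz, rx, ry, rz, gripper], ...]. A call has 1 to 5 rows; each row shifts and turns the commanded pose from where the row before left it, along the tool's axes as they then stand; what a row does not reach is not made up. A row lasts 1/10 s, in which the tool goes at most 50 mm and 8.59 degrees, less where a joint would pass 70% of its speed; a pose out of reach is approached as far as the arm can. A call is refused whole if a number of a shift passes 0.05 or a number of a turn 0.15, either way. A call with a gripper value outside its range is refused whole. The fingers move at their own pace and stop on an object; FORCE is the grip in N (left out, the last holds). Time passes only in rows, so rows that do not move let the fingers close. It gives the time, the measured TCP pose, the force, the opening and the grip force at its end, in the units of the state.
- sense(): the state, without advancing time (a new reading comes with each control period).
- eyes.capture(name): name is "side" or "top" or "wrist"; returns the picture (480x640x3 uint8, red, green, blue); there is no depth.
- eyes.calibration(name): a dict with "fx", "fy", "cx", "cy" (pixels), "cam_to_world" (4x4, takes a point from camera to world coordinates); the wrist camera has in their place "mount" (4x4, takes a point from camera to tool coordinates, whose origin is the TCP and whose axes are the flange's). Camera axes: x right, y down, z forward; pixel columns grow to the right and rows downward; lengths in mm; the calibration is good to about 2 mm. The wrist camera is an equidistant fisheye: a pixel r from the principal point sees the ray r / f radians off the axis. A picture is of the moment at which its call begins: read the wrist's pose just before it. calibration takes no time and is no camera call.
- finish_job(): hands the job in; it is judged then, once.
The state is a dict: "time_s": time; "joints": joint angles; "dq": joint speeds; "tau": joint torques, N m; "eef_pos": TCP position; "ee_rot": TCP orientation; "force": force on the tool from outside, world axes, zero at the start; "wrist_torque": the same for the moment, N m; "grip_width": opening from 0.0 (shut) to 1.0 (fully open); "grip_force": force on a finger pad.
Only numpy, scipy, OpenCV 4.12 (cv2) and the standard library are available. Lean on these libraries where they do the work, as an engineer would, in place of code of your own. Each camera call takes 0.05 s, during which the arm holds its last target. There are 200 camera calls.

### The job

Push the cordless preheater along the bench, hot plate first, in under the circuit board clamped in the low holder until the middle of its square hot plate is right below the board's large square chip and its sides are in line with the board's. Only push it, keep it flat on the bench, never pick it up or tip it, and do not bump the board or its holder. Once it is in place, press the flat round power button on its control panel down and let go; leave the other things on the bench where they are.

Things in the scene. Friction and masses are not known exactly. Their poses are not given: they have to be found in the camera images.
- preheater: Loose low preheater, 240 (x) x 104 (y) x 33 mm high, about 0.9 kg, on 3 mm feet. Origin: middle of its underside; x points to the hot-plate end, z up. Grey housing x = -78 to 120 with upright sides (y = +-52, 3 to 24 mm up). Starts outside the holder's entry, hot plate towards it, off to one side by up to 45 mm, turned up to 0.25 rad. Slides, stays where the push stops; pushed at two points, a face squares up to them.
- rear_face (a point): Middle of the flat upright rear face to push, 190 mm behind the middle of the hot plate: the end of the black battery pack (x = -120 to -78 of the preheater, 90 mm wide in y, from 4 to 28 mm above the bench). This point is 16 mm above the bench.
- plate_center (a point): Middle of the upper face of the preheater's square aluminium hot plate (84 x 84 mm), 33 mm above the bench, at x = 70, y = 0 of the preheater.
- button_top (a point): Middle of the top of the power button: a round flat push button 18 mm across, 32 mm above the bench, at x = -50, y = -26 of the preheater, in a steel bezel. On the other side of the panel (y = 26) is a grey temperature knob, 20 mm across, top 37 mm above the bench: leave it.
- power_button (a joint): Travel of the power button: 0 up, 0.004 m fully down; springs back. Needs about 3 N to go fully down, and counts as pressed beyond 0.0025 m.
- holder: Fixed low frame holding the board. Origin on the bench under its middle; x points the way the preheater goes in (entry on the -x side), z up. Posts 66 mm high at x = +-62, y = +-86 mm on feet of 12 mm radius: the way in is 148 mm wide. Cross rods (x = +-62) and clamp bars along x (y = +-51) are 38 mm or more above the bench, 5 mm above the hot plate. Reaches 74 mm from the origin in x, 98 mm in y.
- board: Green circuit board, 100 (x) x 94 (y) x 2 mm, held level in the holder's clamp bars, its underside 41 mm above the bench; axes parallel to the holder's, origin at the middle of its underside. It may be clamped up to 8 mm forward or back in the holder. Parts on it stand up to 57 mm above the bench.
- chip (a point): Middle of the top of the large square black chip (30 x 30 x 3 mm, by far the largest chip), on the upper face of the board at x = 6, y = 5 mm of the board.
- solder_reel: Bystander: steel-grey reel, 54 mm across, 40 mm high, standing on its flange. Origin under its middle.
- flux_bottle: Bystander: small white bottle with black cap, 30 mm across, 70 mm high. Origin under its middle.
- multimeter: Bystander: blue hand multimeter lying face up, 150 x 75 x 38 mm. Origin under its middle.
- screwdriver: Bystander: screwdriver, 160 mm long, lying on the bench.
- paste_jar: Bystander: low white screw-top jar, 48 mm across, 36 mm high. Origin under its middle.
- mug: Bystander: white mug, 80 mm across, 90 mm high. Origin under its middle.
- parts_tray: Bystander: open blue compartment tray, 110 x 150 x 32 mm. Origin under its middle.

How it is judged (in metres and radians):
On the way, in this order (a step that is already met when the one before it is completed fails the run):
1. the preheater stands flat and still under the board, its hot plate centred below the large chip (horizontal distance between plate_center and chip below 0.01 m and angle between the x axis of preheater and the x axis of board, either way round below 0.14 rad and height (world z) of preheater below 0.004 m and angle between preheater's own z axis and vertical below 0.04 rad and linear speed of preheater below 0.01 m/s), for 0.2 s.
2. its power button is pressed down while it stands there (horizontal distance between plate_center and chip below 0.01 m and angle between the x axis of preheater and the x axis of board, either way round below 0.14 rad and value of joint power_button above 0.0025 m), for 0.05 s.
At the end, for the whole second after the job is handed in: The preheater rests flat on the bench under the board, the middle of its hot plate within 10 mm (horizontally) of the middle of the large chip and its long axis within 0.14 rad (8 degrees) of the board's x axis, the power button having been pressed there (more than 2.5 mm down) and let go again (horizontal distance between plate_center and chip below 0.01 m and angle between the x axis of preheater and the x axis of board, either way round below 0.14 rad and height (world z) of preheater below 0.004 m and angle between preheater's own z axis and vertical below 0.04 rad and linear speed of preheater below 0.005 m/s and value of joint power_button below 0.001 m); the robot touches nothing.
It fails at once if the preheater is lifted or tipped (origin more than 6 mm up, or tilt over 0.06 rad) (height (world z) of preheater above 0.006 m or angle between preheater's own z axis and vertical above 0.06 rad).
It fails at once if the board is bumped (more than 3 N) (contact force between board and anything else above 3 N).
It fails at once if the board holder is bumped (more than 3 N) (contact force between holder and anything else above 3 N).
It fails at once if the power button is pressed before the preheater is in place (value of joint power_button above 0.0025 m and not (horizontal distance between plate_center and chip below 0.01 m and angle between the x axis of preheater and the x axis of board, either way round below 0.14 rad)).
It fails at once if something else on the bench is moved by more than 20 mm (distance of any of solder_reel, flux_bottle, multimeter, screwdriver, paste_jar, mug, parts_tray from where it was at the start of the episode above 0.02 m).
It also fails if it takes over 72 s, if anything falls off the work surface, if the arm or the gripper's body presses on something with over 40 N, if the wrist force passes 120 N, or if a joint passes its speed limit or range.

## Working session

There is one attempt and no reset: what is moved stays moved. The work goes in short steps, Python scripts to look and compute and a shell command to move; the robot and the scene stay as the last step left them, time stands still between calls to the robot, and variables do not carry over. Pictures are saved under pics/ and viewed, at most 10 in all, crops included, and the job is handed in when it is done.

```bash
mkdir -p pics; ls; python3 - <<'E'
from rig import sense, eyes
import cv2,numpy as np
s=sense();print(s)
for n in("top","side"):
    im=eyes.capture(n);cv2.imwrite(f"pics/{n}0.png",im[:,:,::-1]);c=eyes.calibration(n)
    print(n,{k:np.round(v,3).tolist() for k,v in c.items()})
E
```

```text
pics
{'time_s': 0.0, 'joints': array([ 9.42590607e-01,  3.13469421e-01,  1.49847085e+00, -5.95592502e-06,
        1.33099686e+00, -2.23421085e-01]), 'dq': array([-1.05981317e-04,  1.17655958e-03,  3.14162996e-04, -6.50052761e-05,
       -1.90623061e-03,  1.64483402e-03]), 'tau': array([-3.93127050e-05, -4.12268436e+01, -2.59733748e+01, -2.08249735e-04,
        4.29048800e-03,  1.72004525e-05]), 'eef_pos': array([206.60493124, 482.3242091 , 215.71244493]), 'ee_rot': array([-2.75040317e-04,  2.01012650e-01,  9.79588415e-01, -6.13400705e-04]), 'force': array([ 0.36751891, -0.43221233,  0.08393993]), 'wrist_torque': array([ 0.04420878, -0.01727097, -0.04159662]), 'grip_force': 0.0, 'grip_width': 0.9994457077959672}
top {'fx': 457.812, 'fy': 457.812, 'cx': 322.886, 'cy': 241.98, 'cam_to_world': [[-0.12, -0.964, 0.238, 355.849], [-0.993, 0.118, -0.023, 93.275], [-0.006, -0.239, -0.971, 974.529], [0.0, 0.0, 0.0, 1.0]]}
side {'fx': 592.491, 'fy': 592.491, 'cx': 325.355, 'cy': 244.273, 'cam_to_world': [[0.927, -0.179, 0.33, 190.443], [-0.375, -0.492, 0.786, -831.822], [0.022, -0.852, -0.523, 667.568], [0.0, 0.0, 0.0, 1.0]]}
```

View pics/top0.png

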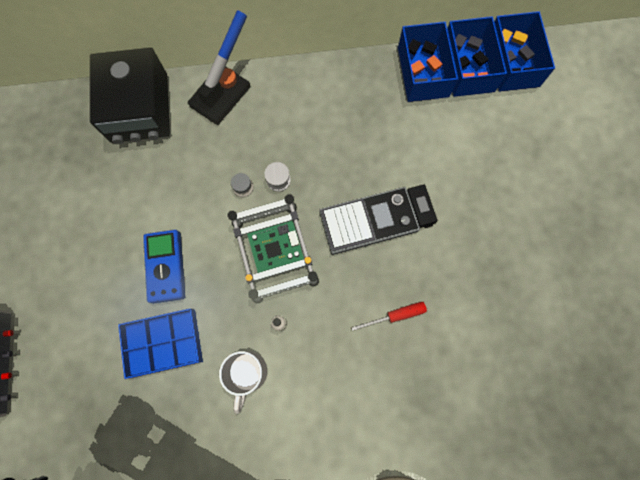

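View pics/side0.png

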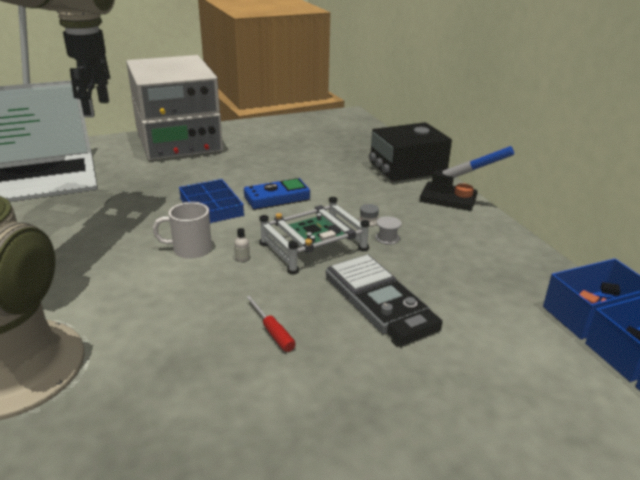

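The top view shows the preheater at about (375,218), its plate to the left at (347,224) and its battery end at (433,205). The holder's post tops are at (233,216), (290,200), (254,295) and (313,281), with the chip near (273,249). The entry is on the right (world −y) side.

```bash
cat > h.py <<'E'
import numpy as np,cv2
from rig import sense,eyes
def ray(n,px,z):
    c=eyes.calibration(n);M=np.array(c["cam_to_world"]);px=np.atleast_2d(px).astype(float)
    d=np.c_[(px[:,0]-c["cx"])/c["fx"],(px[:,1]-c["cy"])/c["fy"],np.ones(len(px))]@M[:3,:3].T
    o=M[:3,3];return o+d*((z-o[2])/d[:,2:])
def big(im,x0,y0,x1,y1,k,f): cv2.imwrite(f,cv2.resize(im[y0:y1,x0:x1],None,fx=k,fy=k,interpolation=cv2.INTER_CUBIC))
E
python3 - <<'E'
from h import *
im=cv2.imread("pics/top0.png");big(im,215,165,445,305,3.4,"pics/crop0.png")
hsv=cv2.cvtColor(im,cv2.COLOR_BGR2HSV)
def blobs(m,n,amin):
    cs,_=cv2.findContours(m,cv2.RETR_EXTERNAL,cv2.CHAIN_APPROX_NONE)
    for c in sorted(cs,key=cv2.contourArea)[::-1]:
        (x,y),wh,a=cv2.minAreaRect(c)
        if cv2.contourArea(c)>=amin and 215<x<445 and 165<y<305: print(n,np.round([x,y,*wh,a,cv2.contourArea(c)],1),np.round(cv2.boxPoints(cv2.minAreaRect(c)),1).tolist())
blobs(cv2.inRange(hsv,(0,0,215),(179,40,255)),"white",60)
blobs(cv2.inRange(hsv,(0,0,0),(179,255,75)),"dark",15)
blobs(cv2.inRange(hsv,(45,90,30),(85,255,255)),"green",100)
E
```

```text
white [ 347.4  223.5   37.2   38.7   74.1 1329.5] [[323.70001220703125, 210.89999389648438], [360.8999938964844, 200.3000030517578], [371.20001220703125, 236.10000610351562], [333.8999938964844, 246.6999969482422]]
white [278.6 269.4   4.6  52.2  73.3 190.5] [[252.89999389648438, 274.70001220703125], [302.8999938964844, 259.70001220703125], [304.20001220703125, 264.1000061035156], [254.1999969482422, 279.1000061035156]]
white [283.  285.4   4.7  51.   73.3 184. ] [[258.0, 290.5], [306.79998779296875, 275.8999938964844], [308.1000061035156, 280.3999938964844], [259.29998779296875, 295.0]]
white [265.7 223.7   4.3  51.   73.6 172. ] [[240.60000610351562, 228.8000030517578], [289.5, 214.39999389648438], [290.79998779296875, 218.60000610351562], [241.89999389648438, 233.0]]
white [260.6 208.2   4.7  48.4  74.1 160. ] [[236.8000030517578, 212.60000610351562], [283.20001220703125, 199.39999389648438], [284.5, 203.8000030517578], [238.0, 217.10000610351562]]
white [292.8 237.7  12.7   7.1  73.3  70.5] [[287.6000061035156, 232.60000610351562], [294.3999938964844, 230.60000610351562], [298.0,
[... 747 characters left out ...]
000061035156], [318.70001220703125, 284.3999938964844], [310.29998779296875, 285.79998779296875]]
dark [292.  202.   17.    8.5  45.   57.5] [[283.0, 199.0], [289.0, 193.0], [301.0, 205.0], [295.0, 211.0]]
dark [232.  215.5   9.    8.   90.   53. ] [[228.0, 211.0], [236.0, 211.0], [236.0, 220.0], [228.0, 220.0]]
dark [260.  256.    4.    6.    0.   18.5] [[258.0, 259.0], [258.0, 253.0], [262.0, 253.0], [262.0, 259.0]]
dark [257. 247.   4.   6.   0.  18.] [[255.0, 250.0], [255.0, 244.0], [259.0, 244.0], [259.0, 250.0]]
green [ 275.   245.9   40.1   47.5   73.6 1560. ] [[246.5, 233.39999389648438], [292.1000061035156, 220.0], [303.3999938964844, 258.5], [257.79998779296875, 271.8999938964844]]
```

View pics/crop0.png

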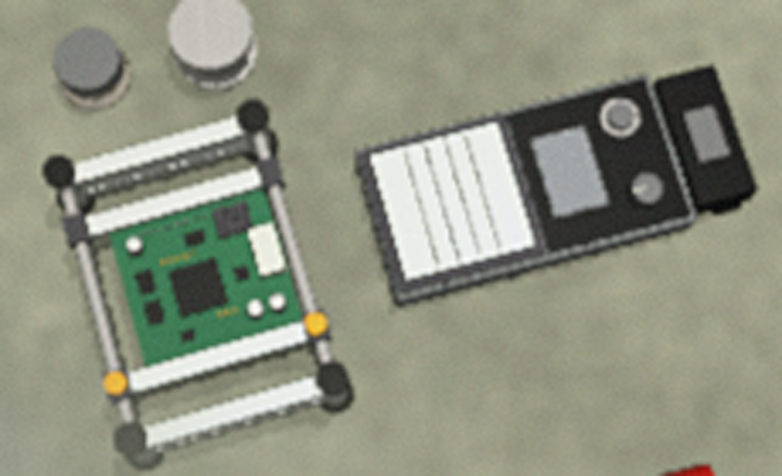

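The crop shows the plate, with the steel-bezelled button on the far side at crop (620,117) and the knob at (648,188). The chip is at crop (200,287), and the way into the holder is clear.

```bash
python3 - <<'E'
from h import *
def P(px,z): return ray("top",px,z)[:,:2]
pl=P([347.4,223.5],33)[0]; ch=P([272.9,249.1],46)[0]
def ang(a,b,z): # direction from right px to left px
    p=P([a,b],z);d=p[1]-p[0];return np.arctan2(d[1],d[0]),np.hypot(*d)
print("plate",pl,"chip",ch)
for a,b,z in [((302.9,259.7),(252.9,274.7),45),((306.8,275.9),(258,290.5),60),((289.5,214.4),(240.6,228.8),45)]: print("holder ang",ang(a,b,z))
for a,b,z in [((360.9,200.3),(323.7,210.9),33),((371.2,236.1),(333.9,246.7),33)]: print("plate ang",ang(a,b,z))
# housing edges by crop px
f=lambda u,v:(215+u/3.4,165+v/3.4)
print("housing far edge",ang(f(645,80),f(365,152),24), "near", ang(f(690,222),f(403,300),24))
b=P(f(620,117),32)[0];k=P(f(648,188),37)[0];print("btn",b,"knob",k,np.hypot(*(b-k)))
rear=P([f(714,68),f(752,185)],28);print("rear",rear,np.hypot(*(rear[0]-rear[1])))
print("plate-rear",np.hypot(*(pl-rear.mean(0))), "ang",np.arctan2(*(pl-rear.mean(0))[::-1]))
print("btn-plate",np.hypot(*(b-pl)),"expect",np.hypot(120,26))
print("posts",P([f(252,114),f(332,382),f(58,170),f(130,440)],66))
print("by",P([f(210,30),f(89,57)],38), P([[279,323]],60),P([[425,308],[352,328]],10))
E
```

```text
plate [621.16005979  14.12967441] chip [581.37346073 176.51611654]
holder ang (np.float64(1.7473914345756638), np.float64(107.23305373924158))
holder ang (np.float64(1.7442551220295213), np.float64(102.07270761238082))
holder ang (np.float64(1.7490363047038868), np.float64(107.34629717359938))
plate ang (np.float64(1.7389538734132386), np.float64(84.04615487505566))
plate ang (np.float64(1.733028409573409), np.float64(82.60417215078743))
housing far edge (np.float64(1.7121740380694113), np.float64(187.49376712736867)) near (np.float64(1.720461876247038), np.float64(188.50163304715022))
btn [ 662.1373242  -100.62003101] knob [ 612.00789628 -109.56344442] 50.92096019557322
rear [[ 688.98258862 -166.86422611]
 [ 608.42497669 -177.10973941]] 81.20652302756278
plate-rear 188.14373958978172 ang 1.7177216030152378
btn-plate 121.84675249716196 expect 122.78436382536663
posts [[680.61102761 130.79373754]
 [508.92742146 100.97843852]
 [659.17027511 252.15429177]
 [489.13050228 222.26934409]]
by [[750.66054732 152.96590577]
 [741.72024006 231.79751057]] [[427.54790778 177.3454026 ]] [[ 425.55691883 -124.55792212]
 [ 403.07942519   32.60648993]]
```

```bash
python3 -m jog '[[0,0,0,0,0,0.14,0.06],[0,0,0,0,0,0.14,0.06],[0,0,0,0,0,0.14,0.06],[0,0,0,0,0,0.14,0.06],[0,0,0,0,0,0.14,0.06]]' >/dev/null
python3 -m jog '[[0,0,0,0,0,0.145,0.06],[0,0,0,0,0,0.145,0.06],[-0.043,0.018,0,0,0,0,0.06],[-0.043,0.018,0,0,0,0,0.06],[-0.043,0.018,0,0,0,0,0.06]]'
python3 -m jog '[[-0.043,0.018,0,0,0,0,0.06],[-0.043,0.018,0,0,0,0,0.06],[-0.043,0.018,0,0,0,0,0.06],[-0.043,0.018,0,0,0,0,0.06],[-0.043,0.018,0,0,0,0,0.06]]' >/dev/null
python3 -m jog '[[-0.043,0.018,0,0,0,0,0.06],[-0.043,0.018,0,0,0,0,0.06],[-0.043,0.018,0,0,0,0,0.06],[-0.043,0.018,0,0,0,0,0.06],[-0.043,0.018,0,0,0,0,0.06]]'
cat > d.py <<'E'
import sys;from h import *
from scipy.spatial.transform import Rotation as R
s=sense();R_=R.from_quat(np.roll(s["ee_rot"],-1)).as_matrix()
print("t",s["time_s"],"p",s["eef_pos"].round(1),"xang",np.arctan2(R_[1,0],R_[0,0]).round(4),"zax",R_[:,2].round(3),"j",s["joints"].round(2),"F",s["force"].round(1),"w",s["grip_width"])
if len(sys.argv)>3: print("tool shift mm",(R_.T@(np.array(sys.argv[1:4],float)-s["eef_pos"])).round(1))
E
python3 d.py 657 -218 216
```

```text
time_s: 1.1
eef_pos: [282.8, 363.6, 216.0]
ee_rot: [-0.0, 0.642, 0.767, -0.0]
force: [1.0, 0.2, 0.6]
grip_width: 0.704
grip_force: 0.0
time_s: 2.1
eef_pos: [535.6, -28.7, 216.0]
ee_rot: [-0.0, 0.642, 0.766, -0.0]
force: [0.1, -0.4, 0.4]
grip_width: 0.701
grip_force: 0.0
t 2.1 p [535.6 -28.7 216. ] xang 1.7465 zax [-0.  0. -1.] j [-0.27  0.34  1.46  0.    1.34 -0.45] F [ 0.1 -0.4  0.4] w 0.7005509611588413
tool shift mm [-2.076e+02  8.640e+01 -1.000e-01]
```

```bash
python3 -m jog '[[-0.0416,0.0173,0,0,0,0,0.06],[-0.0416,0.0173,0,0,0,0,0.06],[-0.0416,0.0173,0,0,0,0,0.06],[-0.0416,0.0173,0,0,0,0,0.06],[-0.0416,0.0173,0,0,0,0,0.06]]'>/dev/null
python3 -m jog '[[0,0,0.04,0,0,0,0.06],[0,0,0.04,0,0,0,0.06],[0,0,0.04,0,0,0,0.06],[0,0,0.03,0,0,0,0.06],[0,0,0,0,0,0,0.06]]'>/dev/null
python3 d.py 657 -218 22
python3 - <<'E'
from h import *
cv2.imwrite("pics/side1.png",eyes.capture("side")[150:400,250:510,::-1].repeat(2,0).repeat(2,1))
E
```

```text
t 3.1 p [ 654.2 -215.3   61.1] xang 1.7467 zax [-0.008  0.004 -1.   ] j [-0.49  0.82  1.1  -0.    1.24 -0.66] F [ 0.9  1.  -0.4] w 0.7036769192160256
tool shift mm [-3.4  2.5 39.1]
```

View pics/side1.png

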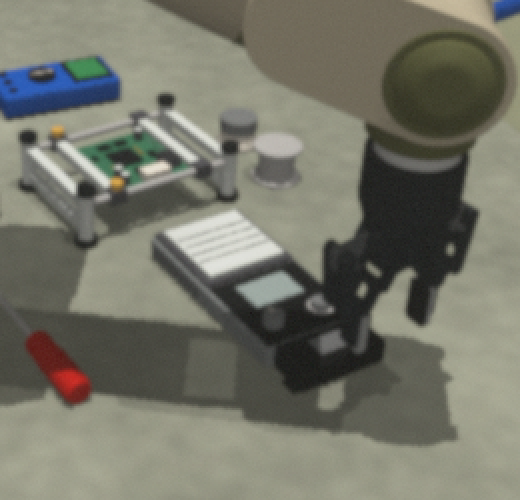

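The side view shows the fingers still above and behind the battery pack and the way down clear.

```bash
python3 -m jog '[[-0.003,0.0025,0.013,0,0,0,0.06],[0,0,0.013,0,0,0,0.06],[0,0,0.013,0,0,0,0.06],[0,0,0,0,0,0,0.06],[0,0,0,0,0,0,0.06]]'>/dev/null
python3 d.py 657 -218 22
```

```text
t 3.65 p [ 659.6 -219.    27.2] xang 1.7468 zax [-0.  0. -1.] j [-0.49  0.86  1.1   0.    1.18 -0.66] F [ 0.8 -0.   0.2] w 0.7012346157574371
tool shift mm [ 1.4 -2.4  5.2]
```

```bash
python3 -m jog '[[0.008,-0.0024,0.005,0,0,0,0.06],[0.007,0,0,0,0,0,0.06],[0.007,0,0,0,0,0,0.06],[0.005,0,0,0,0,0,0.06],[0.003,0,0,0,0,0,0.06]]'
python3 -m jog '[[0.002,0,0,0,0,0,0.06],[0.002,0,0,0,0,0,0.06],[0.002,0,0,0,0,0,0.06],[0.002,0,0,0,0,0,0.06],[0.002,0,0,0,0,0,0.06]]'
python3 d.py
```

```text
time_s: 4.15
eef_pos: [652.1, -189.1, 22.6]
ee_rot: [0.0, 0.642, 0.767, 0.0]
force: [-0.4, -0.6, -0.7]
grip_width: 0.706
grip_force: 0.0
time_s: 4.65
eef_pos: [650.2, -179.9, 22.2]
ee_rot: [-0.0, 0.642, 0.766, -0.0]
force: [0.4, 0.7, 0.7]
grip_width: 0.701
grip_force: 0.0
t 4.65 p [ 650.2 -179.9   22.2] xang 1.7467 zax [-0.  0. -1.] j [-0.44  0.83  1.19 -0.    1.13 -0.62] F [0.4 0.7 0.7] w 0.7014934356423235
```

```bash
python3 -m jog '[[0.002,0,0,0,0,0,0.06],[0.002,0,0,0,0,0,0.06],[0.002,0,0,0,0,0,0.06],[0.002,0,0,0,0,0,0.06],[0.002,0,0,0,0,0,0.06]]'
python3 - <<'E'
from h import *
cv2.imwrite("pics/w1.png",eyes.capture("wrist")[:,:,::-1])
cv2.imwrite("pics/t1.png",eyes.capture("top")[:,:,::-1])
E
```

```text
time_s: 5.15
eef_pos: [648.5, -170.0, 22.3]
ee_rot: [-0.0, 0.642, 0.767, -0.0]
force: [-0.6, -0.3, -0.5]
grip_width: 0.706
grip_force: 0.0
```

View pics/w1.png

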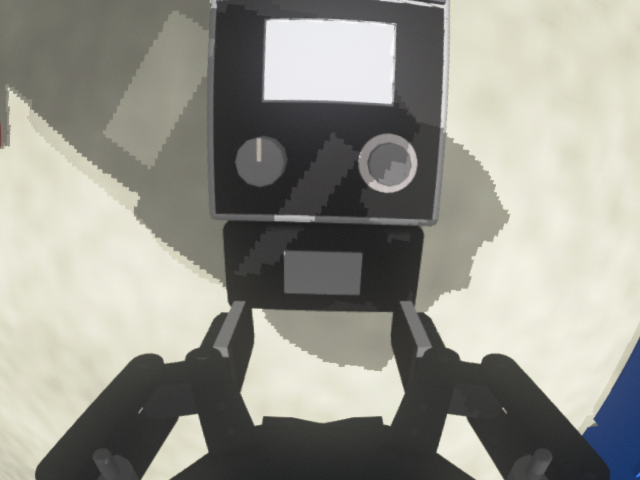

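The wrist view shows both fingertips at the rear face of the battery (bottom edge at row 310, columns 228–417). The pads sit at columns 240 and 393, so I will narrow the opening a little and re-centre before pushing.

```bash
python3 -m jog '[[-0.004,0.002,0,0,0,0,0.045],[0,0,0,0,0,0,0.045],[0,0,0,0,0,0,0.045],[0.004,0,0,0,0,0,0.045],[0.004,0,0,0,0,0,0.045]]'
python3 -m jog '[[0.004,-0.0003,0,0,0,0,0.045],[0.005,-0.0003,0,0,0,0,0.045],[0.005,-0.0003,0,0,0,0,0.045],[0.005,-0.0003,0,0,0,0,0.045],[0.005,-0.0003,0,0,0,0,0.045]]'
python3 -m jog '[[0.005,-0.0003,0,0,0,0,0.045],[0.005,-0.0003,0,0,0,0,0.045],[0.005,-0.0003,0,0,0,0,0.045],[0.004,-0.0003,0,0,0,0,0.045],[0.0,0,0,0,0,0,0.045]]'
cat > m.py <<'E'
import sys;from h import *
# plate: white square -> plate centre, heading; relative to chip in holder frame
im=eyes.capture("top")[:,:,::-1].copy();cv2.imwrite("pics/"+sys.argv[1],im)
hsv=cv2.cvtColor(im,cv2.COLOR_BGR2HSV);m=cv2.inRange(hsv,(0,0,200),(179,45,255));m[:,:215]=0;m[:150]=0;m[310:]=0;m[:,460:]=0
c=max(cv2.findContours(m,cv2.RETR_EXTERNAL,cv2.CHAIN_APPROX_NONE)[0],key=cv2.contourArea)
P=ray("top",c[:,0],33)[:,:2].astype(np.float32);r=cv2.minAreaRect(P);print("area",cv2.contourArea(c),"rect",np.round(r,1) if 0 else r)
a=np.radians(r[2]);a=min([a+k*np.pi/2 for k in range(-4,5)],key=lambda t:abs(t-1.747))
chip=np.array([581.4,176.5]);h=1.747;d=chip-np.array(r[0])
print("heading err",round(a-h,3),"to go x",round(d@[np.cos(h),np.sin(h)],1),"tool y",round(d@[np.sin(h),-np.cos(h)],1))
E
python3 m.py t2.png; python3 d.py
```

```text
time_s: 5.75
eef_pos: [649.6, -165.5, 22.2]
ee_rot: [-0.0, 0.642, 0.766, 0.0]
force: [-0.1, 0.7, -0.2]
grip_width: 0.527
grip_force: 0.0
time_s: 6.25
eef_pos: [644.0, -142.0, 22.3]
ee_rot: [0.0, 0.642, 0.767, 0.0]
force: [-0.7, 0.3, -0.7]
grip_width: 0.526
grip_force: 0.0
time_s: 6.75
eef_pos: [639.5, -123.5, 22.3]
ee_rot: [-0.0, 0.642, 0.767, 0.0]
force: [0.1, 1.3, -0.4]
grip_width: 0.527
grip_force: 0.0
area 1145.0 rect ((621.776123046875, 14.363861083984375), (82.66516876220703, 82.85599517822266), 8.516121864318848)
heading err -0.028 to go x 166.7 tool y -11.3
t 6.8 p [ 639.6 -123.8   22.3] xang 1.7471 zax [-0. -0. -1.] j [-0.37  0.78  1.28 -0.    1.08 -0.55] F [-0.3  0.4 -0.5] w 0.5285369819125859
```

```bash
python3 - <<'E'
from h import *
w=eyes.capture("wrist")[:,:,::-1]
t=cv2.imread("pics/t2.png")[165:305,215:445]; s=eyes.capture("side")[200:380,300:480,::-1]
a=cv2.resize(w,(400,300));b=cv2.resize(t,(400,300));c=cv2.resize(s,(400,300))
cv2.imwrite("pics/m2.png",np.vstack([np.hstack([a,b]),np.hstack([c,c*0])]))
E
```

```text
(no output)
```

View pics/m2.png

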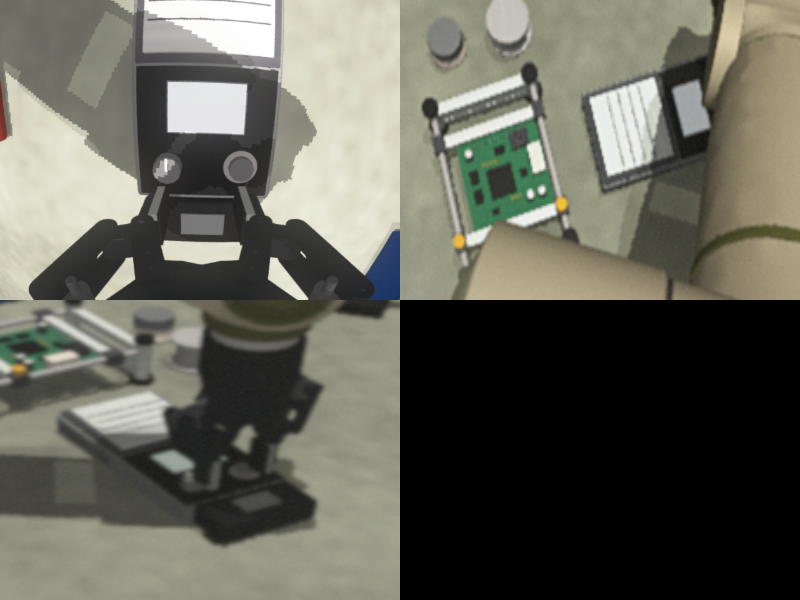

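The views show the fingertips passing over the battery, next to the knob and button, and the preheater has not moved. The tips are therefore higher than I assumed. I will lift, retreat, and find the bench by touch.

```bash
python3 -m jog '[[0,0,-0.01,0,0,0,0.045],[0,0,-0.02,0,0,0,0.045],[-0.03,0,0,0,0,0,0.045],[-0.03,0,0,0,0,0,0.045],[-0.03,0,0,0,0,0,0.045]]'>/dev/null
python3 -m jog '[[0,0.003,0.01,0,0,0,0.045],[0,0,0.01,0,0,0,0.045],[0,0,0.01,0,0,0,0.045],[0,0,0,0,0,0,0.045],[0,0,0,0,0,0,0.045]]'
python3 d.py 658 -218 22; python3 m.py t3.png
python3 - <<'E'
from h import *
cv2.imwrite("pics/s3.png",cv2.resize(eyes.capture("side")[200:400,320:520,::-1],None,fx=3,fy=3))
E
```

```text
time_s: 7.9
eef_pos: [658.3, -211.3, 22.3]
ee_rot: [-0.0, 0.642, 0.767, -0.0]
force: [-0.3, -0.3, 0.9]
grip_width: 0.525
grip_force: 0.0
t 7.9 p [ 658.3 -211.3   22.3] xang 1.7477 zax [-0.  0. -1.] j [-0.48  0.86  1.12 -0.    1.16 -0.66] F [-0.3 -0.3  0.9] w 0.5246434632736942
tool shift mm [-6.5 -1.4  0.3]
area 1263.0 rect ((621.3263549804688, 14.139381408691406), (83.84939575195312, 83.00872802734375), 8.34499454498291)
heading err -0.031 to go x 166.8 tool y -10.8
```

View pics/s3.png

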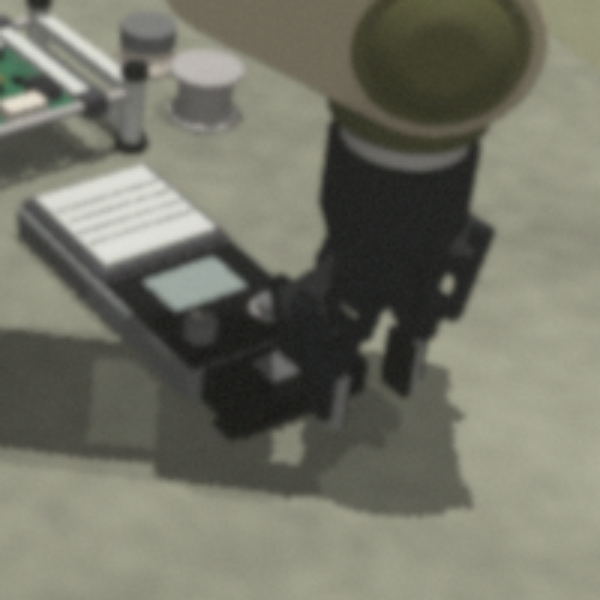

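The side view shows the lower fingertip at about pixel (432,343), clear behind the battery. I will probe downward for the bench from here.

```bash
python3 -c "
from h import *
for z in (0,10,20,30,40): print(z,ray('side',[[432,343],[455,331]],z).round(0)[:,:2].tolist())"
python3 -m jog '[[0,0,0.003,0,0,0,0.045],[0,0,0.003,0,0,0,0.045],[0,0,0,0,0,0,0.045]]'
python3 -m jog '[[0,0,0.002,0,0,0,0.045],[0,0,0.002,0,0,0,0.045],[0,0,0,0,0,0,0.045]]'
```

```text
0 [[662.0, -190.0], [717.0, -176.0]]
10 [[655.0, -199.0], [709.0, -186.0]]
20 [[648.0, -209.0], [701.0, -196.0]]
30 [[641.0, -218.0], [693.0, -206.0]]
40 [[634.0, -228.0], [685.0, -216.0]]
time_s: 8.3
eef_pos: [658.0, -212.0, 15.7]
ee_rot: [-0.0, 0.642, 0.767, -0.0]
force: [-0.0, 0.3, -0.2]
grip_width: 0.525
grip_force: 0.0
time_s: 8.6
eef_pos: [658.1, -212.0, 11.9]
ee_rot: [-0.0, 0.642, 0.767, -0.0]
force: [-0.1, -1.8, 0.3]
grip_width: 0.526
grip_force: 0.0
```

Ray casting puts the tips at roughly z = 30 when the reading is 22, so they sit about 8 mm above the reported TCP. I will continue down carefully.

```bash
python3 -m jog '[[0,0,0.003,0,0,0,0.045],[0,0,0.003,0,0,0,0.045],[0,0,0,0,0,0,0.045]]'
python3 -m jog '[[0,0,0.002,0,0,0,0.045],[0,0,0.001,0,0,0,0.045],[0,0,0,0,0,0,0.045]]'; python3 d.py
python3 - <<'E'
from h import *
cv2.imwrite("pics/w4.png",cv2.resize(eyes.capture("wrist")[:,:,::-1],None,fx=.6,fy=.6))
cv2.imwrite("pics/s4.png",cv2.resize(eyes.capture("side")[240:380,360:500,::-1],None,fx=2.7,fy=2.7))
a=cv2.imread("pics/w4.png");b=cv2.resize(cv2.imread("pics/s4.png"),(384,288));cv2.imwrite("pics/m4.png",np.hstack([a,b]))
E
```

```text
time_s: 8.9
eef_pos: [658.0, -212.0, 5.6]
ee_rot: [-0.0, 0.642, 0.767, -0.0]
force: [-0.2, -0.8, -0.1]
grip_width: 0.528
grip_force: 0.0
time_s: 9.2
eef_pos: [658.2, -212.0, 3.1]
ee_rot: [-0.0, 0.642, 0.767, -0.0]
force: [0.4, 0.7, -0.4]
grip_width: 0.526
grip_force: 0.0
t 9.2 p [ 658.2 -212.     3.1] xang 1.7469 zax [-0.  0. -1.] j [-0.48  0.88  1.13 -0.    1.13 -0.66] F [ 0.4  0.7 -0.4] w 0.5255765741643164
```

View pics/m4.png

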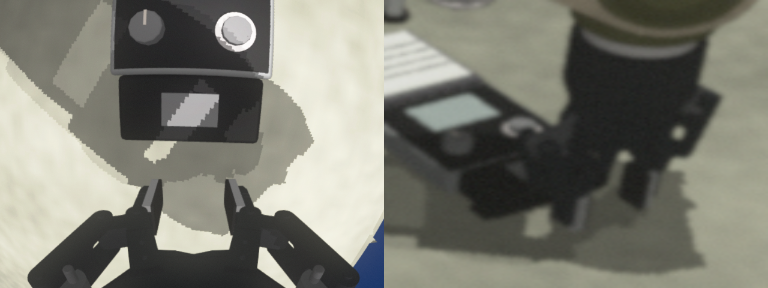

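The tips are now at about z = 10, behind the rear face and centred on it in the wrist view (pads at 160 and 227, battery 121–263). I will start the push.

```bash
python3 -m jog '[[0.007,0,0,0,0,0,0.045],[0.007,0,0,0,0,0,0.045],[0.006,0,0,0,0,0,0.045],[0.004,0,0,0,0,0,0.045],[0.003,0,0,0,0,0,0.045]]'
python3 -m jog '[[0.003,0,0,0,0,0,0.045],[0.003,0,0,0,0,0,0.045],[0.003,0,0,0,0,0,0.045],[0.003,0,0,0,0,0,0.045],[0.003,0,0,0,0,0,0.045]]'
python3 -m jog '[[0.003,0,0,0,0,0,0.045],[0.003,0,0,0,0,0,0.045],[0.003,0,0,0,0,0,0.045],[0.003,0,0,0,0,0,0.045],[0.003,0,0,0,0,0,0.045]]'
python3 m.py t5.png; python3 d.py
```

```text
time_s: 9.8
eef_pos: [653.7, -185.3, 3.5]
ee_rot: [0.0, 0.642, 0.767, -0.0]
force: [1.0, -4.8, -2.1]
grip_width: 0.524
grip_force: 2.1
time_s: 10.3
eef_pos: [651.0, -170.8, 3.4]
ee_rot: [0.0, 0.642, 0.766, -0.0]
force: [1.7, -4.3, -0.8]
grip_width: 0.528
grip_force: 2.4
time_s: 10.8
eef_pos: [648.3, -155.9, 3.4]
ee_rot: [0.0, 0.642, 0.767, -0.0]
force: [1.7, -5.0, -0.6]
grip_width: 0.524
grip_force: 2.6
area 1396.0 rect ((610.7724609375, 42.28596878051758), (83.1738052368164, 82.74105834960938), 10.110804557800293)
heading err 0.0 to go x 137.3 tool y -5.4
t 10.85 p [ 648.2 -155.4    3.4] xang 1.7474 zax [-0. -0. -1.] j [-0.41  0.83  1.23 -0.    1.08 -0.59] F [ 1.4 -4.4  0.1] w 0.5256350187094935
```

```bash
for i in 1; do :; done
python3 -m jog '[[0.005,-0.0002,0,0,0,0,0.045],[0.005,-0.0002,0,0,0,0,0.045],[0.005,-0.0002,0,0,0,0,0.045],[0.005,-0.0002,0,0,0,0,0.045],[0.005,-0.0002,0,0,0,0,0.045]]' | grep force
python3 -m jog '[[0.005,-0.0002,0,0,0,0,0.045],[0.005,-0.0002,0,0,0,0,0.045],[0.005,-0.0002,0,0,0,0,0.045],[0.005,-0.0002,0,0,0,0,0.045],[0.005,-0.0002,0,0,0,0,0.045]]' | grep force
python3 m.py t6.png; python3 d.py
```

```text
force: [1.0, -5.4, -0.4]
grip_force: 2.6
force: [1.8, -5.6, -0.5]
grip_force: 2.6
area 1008.0 rect ((601.837158203125, 79.90606689453125), (83.0029296875, 60.60890197753906), 10.431783676147461)
heading err 0.006 to go x 98.7 tool y -3.2
t 11.9 p [ 637.4 -106.2    3.4] xang 1.7475 zax [-0.  0. -1.] j [-0.35  0.79  1.31  0.    1.04 -0.52] F [ 1.3 -3.  -0.3] w 0.526206243666135
```

```bash

python3 -m jog '[[0.005,-0.0002,0,0,0,0,0.045],[0.005,-0.0002,0,0,0,0,0.045],[0.005,-0.0002,0,0,0,0,0.045],[0.005,-0.0002,0,0,0,0,0.045],[0.005,-0.0002,0,0,0,0,0.045]]' | grep force
python3 -m jog '[[0.005,-0.0002,0,0,0,0,0.045],[0.005,-0.0002,0,0,0,0,0.045],[0.005,-0.0002,0,0,0,0,0.045],[0.005,-0.0002,0,0,0,0,0.045],[0.005,-0.0002,0,0,0,0,0.045]]' | grep force
python3 -m jog '[[0.005,-0.0002,0,0,0,0,0.045],[0.005,-0.0002,0,0,0,0,0.045],[0.005,-0.0002,0,0,0,0,0.045],[0.003,0,0,0,0,0,0.045],[0,0,0,0,0,0,0.045]]'
python3 d.py
python3 - <<'E'
from h import *
t=eyes.capture("top")[:,:,::-1];cv2.imwrite("pics/t7.png",t)
w=cv2.resize(eyes.capture("wrist")[:,:,::-1],(400,300));cv2.imwrite("pics/m7.png",np.hstack([cv2.resize(t[175:301,220:388],(400,300),interpolation=2),w]))
E
```

```text
force: [2.2, -5.8, -0.3]
grip_force: 2.6
force: [2.0, -5.1, 0.2]
grip_force: 2.7
time_s: 13.4
eef_pos: [623.0, -40.1, 3.3]
ee_rot: [-0.0, 0.642, 0.767, 0.0]
force: [1.0, -1.4, 0.8]
grip_width: 0.527
grip_force: 0.8
t 13.4 p [623.  -40.1   3.3] xang 1.7472 zax [-0.  0. -1.] j [-0.25  0.75  1.39  0.    1.   -0.43] F [ 1.  -1.4  0.8] w 0.5271914619957639
```

View pics/m7.png

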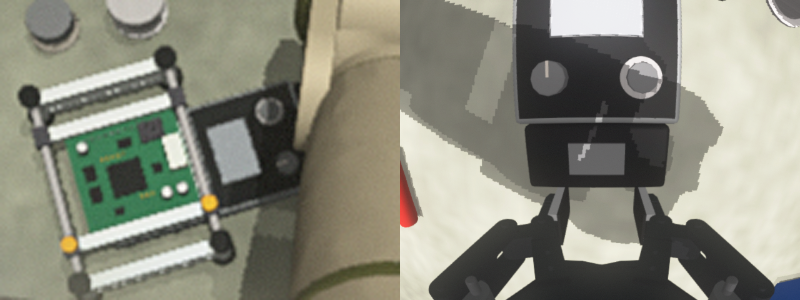

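The top view shows the plate going in cleanly between the posts, with the button at about (332,221), the knob at (341,243) and the screen visible. The wrist view shows the rear face square to the fingers.

```bash
cat > b.py <<'E'
import sys;from h import *
def scr(f):
    im=cv2.imread("pics/"+f);hsv=cv2.cvtColor(im,cv2.COLOR_BGR2HSV)
    m=cv2.inRange(hsv,(85,15,100),(130,70,200));m[:170]=0;m[280:]=0;m[:,:295]=0;m[:,420:]=0
    c=max(cv2.findContours(m,cv2.RETR_EXTERNAL,cv2.CHAIN_APPROX_NONE)[0],key=cv2.contourArea)
    return cv2.minAreaRect(ray("top",c[:,0],30)[:,:2].astype(np.float32))
r0,r1=scr("top0.png"),scr(sys.argv[1]);print(r0,r1)
chip=np.array([581.4,176.5]);h=1.747;h0=1.718
R=lambda a:np.array([[np.cos(a),-np.sin(a)],[np.sin(a),np.cos(a)]])
l=R(h0).T@(np.array(r0[0])-[621.2,14.1]);print("screen rel plate",l.round(1))
p=np.array(r1[0])-R(h)@l;d=R(h).T@(chip-p);print("plate",p.round(1),"to go x %.1f tool y %.1f"%(d[0],-d[1]))
if len(sys.argv)>3:
    b=ray("top",[float(v) for v in sys.argv[2:4]],32)[0,:2];p=b+R(h)@[120,26];d=R(h).T@(chip-p);print("from button: to go x %.1f tool y %.1f"%(d[0],-d[1]),b.round(1))
E
python3 b.py t7.png 332.1 220.8
```

```text
Traceback (most recent call last):
  File "b.py", line 7, in <module>
    r0,r1=scr("top0.png"),scr(sys.argv[1]);print(r0,r1)
          ~~~^^^^^^^^^^^^
  File "b.py", line 5, in scr
    c=max(cv2.findContours(m,cv2.RETR_EXTERNAL,cv2.CHAIN_APPROX_NONE)[0],key=cv2.contourArea)
ValueError: max() iterable argument is empty
```

```bash
python3 -c "
import cv2
h=cv2.cvtColor(cv2.imread('pics/top0.png'),cv2.COLOR_BGR2HSV);print(h[215,382],h[210,380])
h=cv2.cvtColor(cv2.imread('pics/t7.png'),cv2.COLOR_BGR2HSV);print(h[238,318],h[235,316])"
sed -i 's/(85,15,100),(130,70,200)/(85,8,100),(135,70,215)/' b.py; python3 b.py t7.png 332.1 220.8
```

```text
[100   9 169] [ 90   9 165]
[100   9 166] [ 96   8 169]
((631.4590454101562, -63.049991607666016), (51.40230941772461, 35.151798248291016), 9.396398544311523) ((598.1946411132812, 80.799560546875), (52.08660125732422, 35.27446365356445), 11.93189811706543)
screen rel plate [-77.8   1.2]
plate [585.7 157.6] to go x 19.3 tool y -0.9
from button: to go x 17.4 tool y -0.3 [631.4  45.8]
```

```bash

python3 -m jog '[[0.004,-0.0002,0,0,0,0,0.045],[0.004,-0.0002,0,0,0,0,0.045],[0.004,0,0,0,0,0,0.045],[0.003,0,0,0,0,0,0.045],[0.002,0,0,0,0,0,0.045]]' | grep force
python3 -m jog '[[0.0015,0,0,0,0,0,0.045],[0,0,0,0,0,0,0.045],[0,0,0,0,0,0,0.045],[-0.01,0,0,0,0,0,0.045],[-0.03,0,0,0,0,0,0.045]]' | grep force
python3 -m jog '[[-0.03,0,-0.03,0,0,0,0.0],[0,0,-0.04,0,0,0,0.0],[0,0,-0.04,0,0,0,0.0],[-0.02,0,-0.03,0,0,0,0.0],[0,0,0,0,0,0,0.0]]'
python3 - <<'E'
from h import *
t=eyes.capture("top")[:,:,::-1];cv2.imwrite("pics/t8.png",t)
w=cv2.resize(eyes.capture("wrist")[:,:,::-1],(400,300));cv2.imwrite("pics/m8.png",np.hstack([cv2.resize(t[175:301,220:388],(400,300),interpolation=2),w]))
E
python3 b.py t8.png;python3 d.py
```

```text
force: [0.8, -5.1, 0.3]
grip_force: 2.6
force: [0.6, -0.1, 0.1]
grip_force: 0.0
time_s: 15.0
eef_pos: [637.0, -113.5, 148.0]
ee_rot: [0.004, 0.643, 0.766, 0.001]
force: [0.7, -0.3, -0.8]
grip_width: 0.001
grip_force: 0.0
((631.4590454101562, -63.049991607666016), (51.40230941772461, 35.151798248291016), 9.396398544311523) ((594.787841796875, 95.73970794677734), (51.44757843017578, 28.431121826171875), 10.496541976928711)
screen rel plate [-77.8   1.2]
plate [582.3 172.6] to go x 4.0 tool y -0.2
t 15.1 p [ 635.  -111.3  143. ] xang 1.7461 zax [-0.     0.001 -1.   ] j [-0.36  0.64  1.2   0.    1.31 -0.53] F [-1.   0.  -0.8] w -0.0009454886551904117
```

View pics/m8.png

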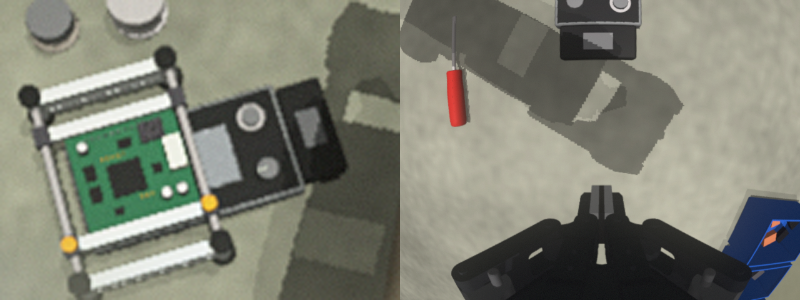

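The top view shows the preheater in place and aligned, with the button at about (325.4,224.1) and the knob at (332,245). The rod now hides about 7 mm of the screen, so the remaining x error is really about 0.6 mm.

```bash
python3 - <<'E'
from h import *
im=cv2.imread("pics/t8.png");hsv=cv2.cvtColor(im,cv2.COLOR_BGR2HSV)
# bezel: bright ring on dark panel
m=cv2.inRange(hsv,(0,0,125),(179,60,255))[214:235,317:336]
n,l,st,c=cv2.connectedComponentsWithStats(m)
print([(np.round(c[i]+[317,214],1).tolist(),st[i].tolist()) for i in range(1,n)])
f=lambda u,v:[220+u*.42,175+v*.42]
h=1.747;Rm=np.array([[np.cos(h),-np.sin(h)],[np.sin(h),np.cos(h)]])
b=ray("top",f(251,117),32)[0,:2];k=ray("top",f(267,167),37)[0,:2];r=ray("top",[f(317,80),f(346,175)],28)[:,:2]
chip=np.array([581.4,176.5]);print("b,k,rear",b,k,r.tolist())
for p,o in((b,[120,26]),(k,[120,-26]),(r.mean(0),[190,0])): print("err",(Rm.T@(chip-p)-o).round(1))
print("expected btn",chip-Rm@[120,26])
E
python3 d.py 633.1 56 143
```

```text
[([318.2, 214.3], [0, 0, 4, 2, 6]), ([322.0, 214.0], [5, 0, 1, 1, 1]), ([334.0, 214.0], [17, 0, 1, 1, 1]), ([335.0, 217.5], [18, 3, 1, 2, 2]), ([324.8, 223.6], [2, 4, 12, 12, 105])]
b,k,rear [625.74699304  60.93061126] [576.95334304  52.62886632] [[654.3628111497823, -3.090138833475379], [563.2746250100137, -16.691427022548226]]
err [ 1.6 -2.6]
err [ 1.2 -0.1]
err [-1.7 -5.7]
expected btn [628.03261868  62.91567505]
t 15.1 p [ 635.  -111.3  143. ] xang 1.7461 zax [-0.     0.001 -1.   ] j [-0.36  0.64  1.2   0.    1.31 -0.53] F [-1.   0.  -0.8] w -0.0009454886551904117
tool shift mm [1.651e+02 2.730e+01 1.000e-01]
```

```bash

python3 -m jog '[[0.045,0.0056,0,0,0,0,0],[0.045,0.0056,0,0,0,0,0],[0.045,0.0056,0,0,0,0,0],[0.045,0.0055,0,0,0,0,0],[0,0,0,0,0,0,0]]' >/dev/null
python3 -m jog '[[0,0,0,0,0.1,0,0],[0,0,0,0,0.1,0,0],[0,0,0,0,0.1,0,0],[0,0,0,0,0.1,0,0],[0,0,0,0,0,0,0]]' >/dev/null
python3 d.py 625.3 70.5 60
```

```text
t 16.1 p [625.1  67.8 140.7] xang 1.7416 zax [-0.071  0.385 -0.92 ] j [-0.24  0.66  1.22  0.37  1.44 -0.49] F [-0.1 -0.5  0.3] w -0.0032097171745558116
tool shift mm [-29.2   1.   75.3]
```

```bash

python3 -m jog '[[-0.009,0.001,0.025,0,0,0,0],[-0.01,0,0.025,0,0,0,0],[-0.010,0,0.025,0,0,0,0],[0,0,0,0,0,0,0],[0,0,0,0,0,0,0]]' >/dev/null
python3 d.py 625.3 70.5 45
python3 -m jog '[[-0.0016,0,0.0037,0,0,0,0],[-0.0016,0,0.0037,0,0,0,0],[-0.0016,0,0.0037,0,0,0,0],[0,0,0,0,0,0,0]]'
python3 d.py 625.3 70.5 45
```

```text
t 16.6 p [626.1  73.   63.2] xang 1.7472 zax [-0.069  0.382 -0.921] j [-0.23  0.74  1.29  0.38  1.29 -0.54] F [0.1 0.1 0.7] w 0.005141782202096763
tool shift mm [-9.3 -1.3 15.9]
time_s: 17.0
eef_pos: [626.0, 72.6, 50.5]
ee_rot: [-0.152, 0.629, 0.751, 0.127]
force: [-0.8, -0.0, 0.5]
grip_width: -0.001
grip_force: 0.0
t 17.0 p [626.   72.6  50.5] xang 1.7465 zax [-0.069  0.383 -0.921] j [-0.23  0.76  1.3   0.38  1.27 -0.55] F [-0.8 -0.   0.5] w -0.001296208126226281
tool shift mm [-3.9 -1.1  4.3]
```

```bash

python3 -m jog '[[-0.0025,-0.001,0.0015,0,0,0,0],[-0.0008,0,0.0018,0,0,0,0],[0,0,0,0,0,0,0]]' | egrep "eef|force: \["
python3 -m jog '[[-0.0008,0,0.0018,0,0,0,0],[-0.0008,0,0.0018,0,0,0,0],[0,0,0,0,0,0,0]]'| egrep "eef|force: \["
python3 -m jog '[[-0.0008,0,0.0018,0,0,0,0],[0,0,0,0,0,0,0]]'| egrep "eef|force: \["
python3 d.py
```

```text
eef_pos: [625.4, 70.6, 46.2]
force: [0.8, 0.2, 0.5]
eef_pos: [625.4, 70.6, 42.2]
force: [-0.3, 0.2, -0.5]
eef_pos: [625.5, 70.6, 40.3]
force: [0.4, 0.1, 0.1]
t 17.8 p [625.5  70.6  40.3] xang 1.7467 zax [-0.069  0.383 -0.921] j [-0.23  0.77  1.31  0.39  1.25 -0.57] F [0.4 0.1 0.1] w -0.002102732110834591
```

```bash

for k in a; do :; done
python3 -m jog '[[-0.0008,0,0.0018,0,0,0,0],[0,0,0,0,0,0,0]]'| egrep "eef|force: \["
python3 -m jog '[[-0.0008,0,0.0018,0,0,0,0],[0,0,0,0,0,0,0]]'| egrep "eef|force: \["
python3 -m jog '[[-0.0004,0,0.0009,0,0,0,0],[0,0,0,0,0,0,0]]'| egrep "eef|force: \["
```

```text
eef_pos: [625.5, 70.5, 38.3]
force: [-1.1, 0.5, 0.1]
eef_pos: [625.5, 70.5, 36.4]
force: [0.9, 0.3, -0.1]
eef_pos: [625.5, 70.5, 35.6]
force: [0.8, 0.6, 0.2]
```

```bash

python3 -m jog '[[-0.0004,0,0.0009,0,0,0,0],[0,0,0,0,0,0,0]]'| egrep "eef|force: \["
python3 -m jog '[[-0.0004,0,0.0009,0,0,0,0],[0,0,0,0,0,0,0]]'| egrep "eef|force: \["
python3 -m jog '[[-0.0004,0,0.0009,0,0,0,0],[0,0,0,0,0,0,0]]'| egrep "eef|force: \["
python3 -m jog '[[-0.0004,0,0.0009,0,0,0,0],[0,0,0,0,0,0,0]]'| egrep "eef|force: \["
```

```text
eef_pos: [625.6, 70.5, 34.6]
force: [0.5, -0.2, 0.5]
eef_pos: [625.5, 70.5, 33.6]
force: [0.0, 0.2, 0.3]
eef_pos: [625.5, 70.4, 32.6]
force: [0.4, -0.6, 0.1]
eef_pos: [625.5, 70.4, 31.6]
force: [0.4, -0.3, 0.5]
```

```bash

python3 -m jog '[[0.0018,0,0.0008,0,0,0,0],[0,0,0,0,0,0,0]]'| egrep "eef|force: \["
python3 -m jog '[[-0.0004,0,0.0009,0,0,0,0],[0,0,0,0,0,0,0]]'| egrep "eef|force: \["
python3 -m jog '[[-0.0004,0,0.0009,0,0,0,0],[0,0,0,0,0,0,0]]'| egrep "eef|force: \["
python3 -m jog '[[-0.0004,0,0.0009,0,0,0,0],[0,0,0,0,0,0,0]]'| egrep "eef|force: \["
python3 -m jog '[[-0.0004,0,0.0009,0,0,0,0],[0,0,0,0,0,0,0]]'| egrep "eef|force: \["
```

```text
eef_pos: [625.2, 72.6, 31.7]
force: [-0.2, 0.8, 0.1]
eef_pos: [625.2, 72.4, 30.6]
force: [0.2, 0.3, 0.0]
eef_pos: [625.2, 72.3, 29.6]
force: [0.0, -0.1, 0.1]
eef_pos: [625.2, 72.3, 28.6]
force: [0.5, 1.0, 0.0]
eef_pos: [625.2, 72.3, 27.6]
force: [-0.7, 0.9, -0.2]
```

```bash
python3 - <<'E'
from h import *
from scipy.spatial.transform import Rotation as R
c=eyes.calibration("wrist");M=np.array(c["mount"]);print(M.round(2).tolist(),c["fx"],c["cx"],c["cy"])
Rt=R.from_quat([.642,.767,0,0]).as_matrix()
def proj(P,p,Rt):
    X=(np.array(P)-p)@Rt; X=(X-M[:3,3])@M[:3,:3]
    r=np.hypot(X[:,0],X[:,1]);th=np.arctan2(r,X[:,2]);return np.c_[c["cx"]+c["fx"]*th*X[:,0]/r,c["cy"]+c["fy"]*th*X[:,1]/r]
pre=np.array([621.2,14.1]);h=1.718;Rm=np.array([[np.cos(h),-np.sin(h)],[np.sin(h),np.cos(h)]])
q=lambda x,y,z:[*(pre+Rm@[x-70,y]),z]
for b in (0,10,20,30): print(b,proj([q(-50,26,37),q(-50,-26,32),q(-120,45,28),q(-120,-45,28)],np.array([648.5,-170,22.3+b]),Rt).round(0).tolist())
print("seen knob 260,161 btn 388,163 rear corners 228,308 / 417,310")
# fingertip position: pads seen in w1 at (240,303),(400,303)
E
```

```text
[[-0.0, -0.95, -0.32, 81.83], [1.0, -0.0, 0.0, -1.22], [-0.0, -0.32, 0.95, -157.76], [0.0, 0.0, 0.0, 1.0]] 371.64829954431775 322.08800918397435 241.36064504789616
0 [[263.0, 161.0], [394.0, 164.0], [229.0, 309.0], [418.0, 313.0]]
10 [[267.0, 158.0], [390.0, 161.0], [234.0, 299.0], [413.0, 303.0]]
20 [[270.0, 156.0], [386.0, 159.0], [238.0, 290.0], [409.0, 295.0]]
30 [[273.0, 154.0], [382.0, 157.0], [242.0, 282.0], [405.0, 287.0]]
seen knob 260,161 btn 388,163 rear corners 228,308 / 417,310
```

```bash
python3 - <<'E'
from h import *
c=eyes.calibration("wrist");M=np.array(c["mount"])
def tr(u,v):
    d=np.array([u-c["cx"],v-c["cy"]]);r=np.hypot(*d);th=r/c["fx"];D=np.r_[np.sin(th)*d/r,np.cos(th)];return M[:3,3],M[:3,:3]@D
for u,v,y in((243,303,-30),(393,303,30)):
    o,d=tr(u,v);print((o+d*(y-o[1])/d[1]).round(1))
for v in (296,306):
  for x in(-11,0,11):
    o,d=tr(320,v);print(v,x,(o+d*(x-o[0])/d[0]).round(1))
# current picture: where fingertip is, edges
w=eyes.capture("wrist");g=cv2.cvtColor(w,cv2.COLOR_RGB2GRAY);print(g[200:340:6,322].tolist());print(g[200:340:6,312].tolist())
E
```

```text
[ 18.6 -30.  -39.3]
[  5.7  30.  -15.1]
296 -11 [-11.   -2.2  25.3]
296 0 [ 0.  -2.1  3.6]
296 11 [ 11.   -2.  -18.1]
306 -11 [-11.   -2.2  13.7]
306 0 [ 0.  -2.1 -6.6]
306 11 [ 11.   -1.9 -26.9]
[137, 186, 196, 184, 177, 181, 195, 187, 178, 182, 187, 178, 114, 59, 58, 37, 35, 35, 34, 34, 33, 33, 27, 31]
[136, 180, 183, 181, 181, 180, 181, 181, 180, 181, 180, 179, 113, 57, 59, 55, 73, 108, 109, 108, 106, 107, 80, 78]
```

The wrist camera confirms that the TCP reading itself is right. The real fingertips stand about 10 mm behind it, so I will shift 4 mm forward to compensate and keep touching down.

```bash

python3 -m jog '[[0.0037,0,0.0015,0,0,0,0],[0,0,0,0,0,0,0]]'| egrep "eef|force: \["
python3 -m jog '[[-0.0004,0,0.0009,0,0,0,0],[0,0,0,0,0,0,0]]'| egrep "eef|force: \["
python3 -m jog '[[-0.0004,0,0.0009,0,0,0,0],[0,0,0,0,0,0,0]]'| egrep "eef|force: \["
python3 -m jog '[[-0.0004,0,0.0009,0,0,0,0],[0,0,0,0,0,0,0]]'| egrep "eef|force: \["
python3 -m jog '[[-0.0004,0,0.0009,0,0,0,0],[0,0,0,0,0,0,0]]'| egrep "eef|force: \["
python3 d.py
```

```text
eef_pos: [624.4, 76.7, 27.9]
force: [-0.4, -0.6, 0.2]
eef_pos: [624.5, 76.2, 26.7]
force: [0.1, 0.3, -0.0]
eef_pos: [624.5, 76.1, 25.7]
force: [0.1, -0.1, -0.3]
eef_pos: [624.5, 76.1, 24.7]
force: [-0.4, -0.4, -0.3]
eef_pos: [624.5, 76.2, 23.7]
force: [0.5, -0.2, 0.1]
t 21.25 p [624.5  76.2  23.7] xang 1.7467 zax [-0.068  0.383 -0.921] j [-0.22  0.79  1.32  0.39  1.22 -0.57] F [ 0.5 -0.2  0.1] w -0.0023340361949848116
```

```bash

python3 -m jog '[[-0.0004,0,0.0009,0,0,0,0],[0,0,0,0,0,0,0]]'| egrep "eef|force: \["
python3 -m jog '[[-0.0004,0,0.0009,0,0,0,0],[0,0,0,0,0,0,0]]'| egrep "eef|force: \["
python3 -m jog '[[-0.0004,0,0.0009,0,0,0,0],[0,0,0,0,0,0,0]]'| egrep "eef|force: \["
python3 -m jog '[[-0.0004,0,0.0009,0,0,0,0],[0,0,0,0,0,0,0]]'| egrep "eef|force: \["
python3 d.py
```

```text
eef_pos: [624.5, 76.1, 22.8]
force: [-0.3, -0.6, -0.4]
eef_pos: [624.6, 76.1, 21.8]
force: [-0.3, -0.6, -0.0]
eef_pos: [624.7, 76.1, 21.0]
force: [0.6, -0.3, 1.3]
eef_pos: [624.7, 76.1, 20.0]
force: [0.2, -0.6, 0.7]
t 22.05 p [624.7  76.1  20. ] xang 1.7468 zax [-0.068  0.383 -0.921] j [-0.22  0.8   1.32  0.39  1.22 -0.57] F [ 0.2 -0.6  0.7] w 0.007290682907203335
```

```bash

python3 -m jog '[[-0.0004,0,0.0009,0,0,0,0],[0,0,0,0,0,0,0]]'| egrep "eef|force: \["
python3 -m jog '[[-0.0004,0,0.0009,0,0,0,0],[0,0,0,0,0,0,0]]'| egrep "eef|force: \["
python3 -m jog '[[-0.0004,0,0.0009,0,0,0,0],[0,0,0,0,0,0,0]]'| egrep "eef|force: \["
```

```text
eef_pos: [624.7, 76.1, 19.0]
force: [0.5, 0.4, 2.1]
eef_pos: [624.7, 76.0, 18.0]
force: [0.2, -0.1, 2.3]
eef_pos: [624.7, 76.1, 17.2]
force: [-0.4, 0.5, 4.0]
```

The force is rising like a soft spring, about 3 N over 4 mm, so this is the button. I will press slightly further, hold, and let go.

```bash

python3 -m jog '[[-0.0004,0,0.0009,0,0,0,0],[0,0,0,0,0,0,0],[0,0,0,0,0,0,0]]'| egrep "eef|force: \["
python3 -m jog '[[-0.0002,0,0.0005,0,0,0,0],[0,0,0,0,0,0,0],[0,0,0,0,0,0,0]]'| egrep "eef|force: \["
```

```text
eef_pos: [624.8, 76.1, 16.9]
force: [-2.8, 0.9, 10.1]
eef_pos: [624.8, 76.1, 16.7]
force: [-3.2, -1.0, 12.3]
```

It reached the hard stop after about 4 mm of travel, so the button is fully down. I will lift straight up, retreat, and check.

```bash

python3 -m jog '[[0.002,0,-0.0046,0,0,0,0],[0.004,0,-0.0092,0,0,0,0],[0.012,0,-0.028,0,0,0,0],[0.016,0,-0.037,0,0,0,0],[0,0,0,0,0,0,0]]'
python3 -m jog '[[-0.03,0,-0.03,0,0,0,0],[-0.04,0,-0.03,0,0,0,0],[-0.04,0,-0.03,0,0,0,0],[-0.03,0,0,0,0,0,0],[0,0,0,0,0,0,0]]'
python3 - <<'E'
from h import *
cv2.imwrite("pics/t9.png",eyes.capture("top")[:,:,::-1])
for f in("t8.png","t9.png"):
    hsv=cv2.cvtColor(cv2.imread("pics/"+f),cv2.COLOR_BGR2HSV);m=cv2.inRange(hsv,(0,0,125),(179,60,255))[216:233,318:335]
    n,l,st,c=cv2.connectedComponentsWithStats(m);i=1+np.argmax(st[1:,4]);print(f,c[i]+[318,216],st[i,4])
a=cv2.imread("pics/t8.png")[170:310,220:345].astype(int);b=cv2.imread("pics/t9.png")[170:310,220:345].astype(int);print("mean diff",abs(a-b).mean(),(abs(a-b).max(2)>50).sum())
E
python3 b.py t9.png|tail -1
```

```text
time_s: 23.75
eef_pos: [626.8, 76.2, 106.8]
ee_rot: [-0.148, 0.629, 0.752, 0.13]
force: [0.2, -0.3, 0.8]
grip_width: 0.005
grip_force: 0.0
time_s: 24.25
eef_pos: [652.8, -88.7, 127.6]
ee_rot: [-0.153, 0.631, 0.75, 0.127]
force: [-1.0, 0.5, 0.1]
grip_width: 0.0
grip_force: 0.0
t8.png [324.84761905 223.62857143] 105
t9.png [324.86538462 223.60576923] 104
mean diff 10.912114285714285 1569
plate [584.3 172.4] to go x 4.5 tool y -2.1
```

```bash
python3 -c "
from rig import finish_job
print(finish_job())"
```

```text
the job is handed in; nothing more can be done
None
```

I pushed the preheater flat under the board, with its plate measured within about 3 mm of the chip's middle and its sides in line, then pressed the power button to its stop, let go and handed the job in; on the first try the fingers passed over the battery pack next to the knob and button without moving the preheater, and no verdict was shown.

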